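Roll the cylinder out of the puzzle box and ease its flap shut

TASK

With the fingertips, press the puzzle box's wooden lever pad all the way down so that the linked flap lifts and the yellow cylinder rolls out into the trough by itself. Then let the lever come all the way back up slowly under the fingertips, over a few seconds, so that the flap eases shut and does not slam, and move clear. Do not touch the flap or the cylinder, and leave the other toys where they are.

Things in the scene. Friction and masses are not known exactly. Their poses are not given: they have to be found in the camera images.
- toy: wooden keyhole puzzle box with an inclined flap, fixed. Origin at bench level under the box; x runs along the box from the lever (-x end) to the trough (+x end), z up. Housing: x -95 to +60, y -51 to +51 mm, 176 mm high; beyond it a walled trough to x = +222 mm, 70 mm high. Three wooden gears on its -y side (out to y = -65 mm) link lever and flap.
- lever_pad (a point): centre of the upper face of the lever's round wooden pad (56 mm across, 12 mm thick), clear of the housing at the box's -x end: about x = -201, y = -70 mm of the box, 124 mm above the bench at rest. Pressed straight down from above it sinks 59 mm (to 65 mm above the bench) to a hard stop, moving less than 5 mm sideways. Pressing takes about 2 N at first, 5 N at the bottom.
- lever (a joint): lever angle, rad: 0 at rest (pad up), 0.36 fully pressed at the stop. It turns about a level shaft 165 mm from the pad, and springs back up if let go.
- flap (a joint): flap opening angle, rad: 0 shut, 0.9 fully up; always 2.5 times the lever angle. Let go, it is slammed shut by its weight and a spring; shutting faster than 1.5 rad/s (a pad rising faster than about 100 mm/s) is a slam.
- flap_edge (a point): middle of the flap's free lower edge. The flap is a wooden frame with a clear pane, 80 x 127 mm, hinged along its upper edge 160 mm above the bench, at the box's +x side.
- roller: chunky yellow plastic cylinder, 50 mm across and 70 mm long, lying on its side on the ramp inside the box, against the shut flap; the origin is its centre. It rolls out by itself, into the trough, once the flap is more than about 0.5 rad open, within about a second.
- toy_trough (a point): centre of the trough's floor, 8 mm above the bench, at x = +182 mm of the box. The cylinder comes to rest here, its centre about 25 mm above this point.
- gear: lime green plastic toy gear, 80 mm across, 14 mm thick with a 26 mm high hub, lying flat; bystander, to be left alone. Origin at the centre of its underside
- teether: silicone teether ring, 76 mm across, 13 mm thick, lying flat; bystander, to be left alone. Origin at the centre of its underside
- engine: black toy fire engine, 120 x 55 x 62 mm, standing on its wheels; bystander, to be left alone. Origin at the centre of its underside
- cup: open blue plastic stacking cup, 68 mm across, 55 mm high; bystander, to be left alone. Origin at the centre of its underside
- doll: wooden peg doll, 36 mm across, 70 mm high, standing; bystander, to be left alone. Origin at the centre of its underside
- arch: wooden arch block, 70 x 30 x 63 mm, standing; bystander, to be left alone. Origin at the centre of its underside

How it is judged (in metres and radians):
On the way:
1. the flap is lifted nearly fully (over 0.75 rad) by fingers pressing the lever (value of joint flap above 0.75 rad and contact force between the fingers and lever above 0.5 N), for 0.1 s.
At the end, for the whole second after the job is handed in: the flap is shut (within 0.05 rad) with the lever back up (within 0.02 rad), and the yellow cylinder lies at rest in the trough (centre within 20 mm of the trough's, below 45 mm) (value of joint flap below 0.05 rad and value of joint lever below 0.02 rad and horizontal distance between roller and toy_trough below 0.02 m and z of roller in the frame of toy below 0.045 m and linear speed of roller below 0.03 m/s); the robot touches nothing.
It fails at once if the flap slams: it shuts faster than 1.5 rad/s (velocity of joint flap below -1.5 rad/s).
It fails at once if the robot touches the flap (contact force between any of the fingers, the arm and flap above 0.5 N).
It fails at once if the robot touches the yellow cylinder (contact force between any of the fingers, the arm and roller above 0.5 N).
It fails at once if another toy is moved by more than 15 mm (distance of any of gear, teether, engine, cup, doll, arch from where it was at the start of the episode above 0.015 m).
It also fails if it takes over 35 s, if anything falls off the work surface, if the arm or the gripper's body presses on something with over 40 N, if the wrist force passes 120 N, or if a joint passes its speed limit or range.

ROBOT

A 6-joint arm with a two-finger parallel gripper is mounted at the origin on the work surface. World frame = base frame: x ahead of the robot, y to its left, z up, the work surface at z = 0. Lengths are in mm, angles in rad, forces in N, time in s.
With the tool pointing down it reaches from about 425 to 1125 mm from the base axis. Payload 14.9 kg.
Tool frame: the origin (TCP) lies at the very end of the fingers, on their centre line; the grasp point (between the pads) lies 19 mm behind it (r.tcp_to_grasp is the distance from the TCP to the grasp point, in mm); z points along the fingers, y is the direction in which the jaws open and shut (so a half turn about z gives the same grasp; the last joint's range is limited). The gripper opens to 91 mm and grips with 3 to 60 N. Pads are 32 mm wide; open, the fingers measure 118 mm over their backs; the gripper's body (76 mm by 178 mm) begins 60 mm behind the grasp point.
Start: joints at [-1.375, 0.379, 1.734, -0, 1.028, -0.033], TCP at [158.761, -681.772, 213.932] pointing down, gripper open.
Joint ranges: [-2.77, 2.77], [-0.74, 2.19], [0, 2.66], [-1.06, 4.2], [0.31, 2.87], [-3.08, 3.08]. Speed limits (rad/s): [1.89, 1.89, 2.39, 3.14, 3.14, 3.14].

INTERFACE

Orientations are given as a rotation vector (axis times angle).
In Python, from rig import r gives the robot as it stands.
- The arm moves only by the tool drive_tool, never from a script. Its argument "plan" is a list of rows, each a list of 3 entries, a list of its own where there are three numbers: the gripper command: -1 is shut, 1 is fully open, values between are in proportion, then the shift along the tool's x, y, z in cm, then the turn, a rotation vector about the tool's x, y, z in degrees. A call has 1 to 5 rows; each row shifts and turns the commanded pose from where the row before left it, along the tool's axes as they then stand; what a row does not reach is not made up. A row lasts 1/10 s, in which the tool goes at most 50 mm and 8.59 degrees, less where a joint would pass 70% of its speed; a pose out of reach is approached as far as the arm can. A call is refused whole if a number of a shift passes 5 or a number of a turn 8.59, either way. A call with a gripper value outside its range is refused whole. The fingers move at their own pace and stop on an object; "force" is the grip in N (left out, the last holds). Time passes only in rows, so rows that do not move let the fingers close. It gives the time, the measured TCP pose, the force and the opening at its end, in the units of the state.
- r.state(): the state, without advancing time (a new reading comes with each control period).
- r.read_camera(name): name is "scene" or "side" or "wrist"; returns a dict with "color" (480x640x3 uint8, red, green, blue), "camera_matrix" (3x3 intrinsics, pixels), "R" (3x3) and "t" (3): a world point X has camera coordinates R X + t. Camera axes: x right, y down, z forward; pixel columns grow to the right and rows downward; lengths in mm; the calibration is good to about 2 mm. A picture is of the moment at which its call begins. There is no depth.
- r.sign_off(): hands the job in, once; it reports no verdict.
The state is a dict: "time": time; "qpos": joint angles; "qvel": joint speeds; "joint_efforts": joint torques, N m; "tool_pos": TCP position; "eef_rot": TCP orientation; "contact_force": force on the tool from outside, world axes, zero at the start; "ft_torque": the same for the moment, N m; "finger_gap": opening from 0.0 (shut) to 1.0 (fully open).
Only numpy, scipy, OpenCV 4.12 (cv2) and the standard library are available. Lean on these libraries where they do the work, as an engineer would, in place of code of your own. Each camera call takes 0.05 s, during which the arm holds its last target. There are 200 camera calls.

## Working session

There is one attempt and no reset: what is moved stays moved. The work goes in short steps, Python scripts to look and compute and a tool call to move; the robot and the scene stay as the last step left them, time stands still between calls to the robot, and variables do not carry over. Pictures are saved under pics/ and viewed, about 8 in all and at most 12, crops included, and the job is handed in when it is done.

Besides the shell and the picture viewer there is one more tool, called after ">>>" as a command line: name --argument value ..., lists and objects as JSON in quotes. drive_tool: Moves the arm, as the interface text tells. Its arguments: {"type":"object","properties":{"plan":{"type":"array","items":{"type":"array"}},"force":{"type":"number"}},"required":["plan"]}

```bash
mkdir -p pics; ls
python3 - <<'E'
from rig import r
import cv2
s=r.state(); print({k:s[k] for k in s if k not in('joint_efforts','qvel')})
for n in("scene","side"):
    c=r.read_camera(n); cv2.imwrite(f"pics/{n}0.png",c["color"][:,:,::-1])
    print(n,c["camera_matrix"],c["R"],c["t"])
E
```

```text
pics
{'time': 0.0, 'qpos': array([-1.37527069e+00,  3.79417837e-01,  1.73481564e+00, -1.38176035e-05,
        1.02848883e+00, -3.32890782e-02]), 'tool_pos': array([ 158.69393806, -681.34561163,  213.26450402]), 'eef_rot': array([-3.11993594e+00, -3.58520459e-01,  1.62248027e-04]), 'contact_force': array([-0.65906991,  0.62032803, -0.95691771]), 'ft_torque': array([-0.02322578,  0.02039955,  0.02116277]), 'finger_gap': 1.0008037280135205}
scene [[535.52436306   0.         321.46631183]
 [  0.         535.52436306 236.36653945]
 [  0.           0.           1.        ]] [[ 0.11048795  0.99378546 -0.01352321]
 [ 0.72338018 -0.08974039 -0.68459315]
 [-0.6815523   0.06585687 -0.72879993]] [-106.10070344 -336.66343406 1518.30594291]
side [[503.39637651   0.         316.95770721]
 [  0.         503.39637651 240.82697766]
 [  0.           0.           1.        ]] [[-0.79133546 -0.61135867  0.00536273]
 [-0.36594739  0.46661488 -0.80520374]
 [ 0.48976596 -0.63914876 -0.59297401]] [498.09074581 280.62620318 894.8222199 ]
```

View pics/scene0.png

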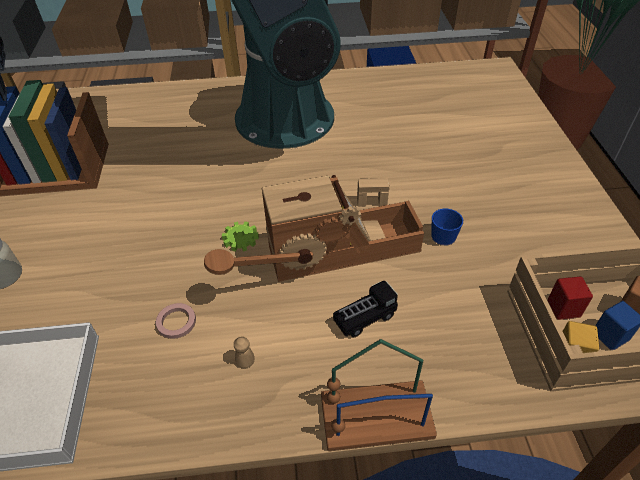

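View pics/side0.png

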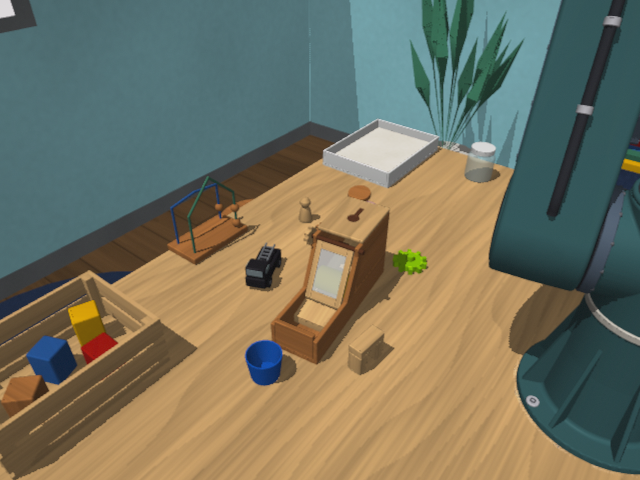

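Scene view: pad at about (219,261), lever running right to the housing, trough at (385,240), green gear (240,237), teether (176,320), doll (243,352). Side view: pad at (359,193), clear-paned flap (330,275), cup (264,362), arch (366,350).

```bash
cat > h.py <<'E'
from rig import r
import cv2, numpy as np
from scipy.spatial.transform import Rotation as Ro
def ray(c,p):
    d=c["R"].T@np.linalg.inv(c["camera_matrix"])@[*p,1]; return -c["R"].T@c["t"], d
def onz(c,p,z):
    o,d=ray(c,p); return o+d*(z-o[2])/d[2]
def proj(c,X):
    q=c["camera_matrix"]@(c["R"]@np.array(X,float)+c["t"]); return q[:2]/q[2]
E
python3 - <<'E'
from h import *
C={n:r.read_camera(n) for n in("scene","side")}
def pad(n,x0,x1,y0,y1):
    im=C[n]["color"][y0:y1,x0:x1]; hsv=cv2.cvtColor(im,cv2.COLOR_RGB2HSV)
    print(n,hsv[(y1-y0)//2,(x1-x0)//2],hsv[2,2])
    m=((hsv[...,0]<12)&(hsv[...,1]>120)&(hsv[...,2]>110)).astype('uint8')
    k,l,st,ce=cv2.connectedComponentsWithStats(m); i=1+st[1:,4].argmax(); print(st[i],ce[i]+[x0,y0])
    return m,C[n]
pad("scene",195,245,240,282); pad("side",340,380,180,206)
for n,x,y,w,h in(("scene",190,160,250,130),("side",260,170,150,200)):
    f=3.2 if w==250 else 3
    cv2.imwrite(f"pics/{n}1.png",cv2.resize(C[n]["color"][y:y+h,x:x+w,::-1],None,fx=f,fy=f,interpolation=cv2.INTER_CUBIC))
R=Ro.from_rotvec(r.state()["eef_rot"]).as_matrix(); print(R.round(3))
for p in((219,259),): print(onz(C["scene"],p,124))
print(onz(C["side"],(359,191.5),124))
E
```

```text
scene [ 12 145 144] [ 16 104 157]
[20 10  3  4  4] [216.  251.5]
side [ 14 167 169] [ 17 121 184]Traceback (most recent call last):
  File "<stdin>", line 9, in <module>
  File "<stdin>", line 7, in pad
ValueError: attempt to get argmax of an empty sequence
```

Run:
```python
from h import *
C={n:r.read_camera(n) for n in("scene","side")}
def pad(n,x0,x1,y0,y1):
    im=C[n]["color"][y0:y1,x0:x1]; hsv=cv2.cvtColor(im,cv2.COLOR_RGB2HSV)
    m=((hsv[...,0]<=15)&(hsv[...,1]>128)&(hsv[...,2]>110)).astype('uint8')
    k,l,st,ce=cv2.connectedComponentsWithStats(m); i=1+st[1:,4].argmax(); print(n,st[i]+[x0,y0,0,0,0],ce[i]+[x0,y0],onz(C[n],ce[i]+[x0,y0],124))
pad("scene",195,236,240,282); pad("side",340,380,180,206)
for n,x,y,w,h in(("scene",190,160,250,130),("side",260,170,150,200)):
    f=3.2 if w==250 else 3
    cv2.imwrite(f"pics/{n}1.png",cv2.resize(C[n]["color"][y:y+h,x:x+w,::-1],None,fx=f,fy=f,interpolation=cv2.INTER_CUBIC))
R=Ro.from_rotvec(r.state()["eef_rot"]).as_matrix(); print(R.round(3))
```

```text
scene [204 249  32  22 515] [219.0815534  259.74174757] [ 623.81517023 -151.89392613  124.        ]
side [348 185  23  16 267] [359.06367041 191.95131086] [ 620.84374195 -155.34996353  124.        ]
[[ 0.974  0.227 -0.   ]
 [ 0.227 -0.974  0.   ]
 [ 0.    -0.    -1.   ]]
```

View pics/scene1.png

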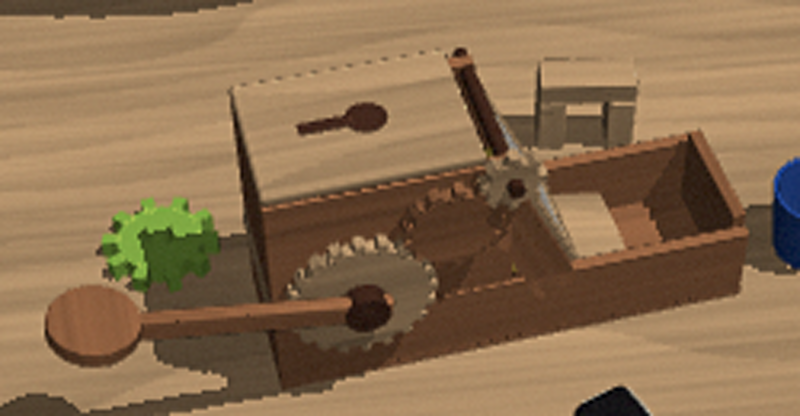

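The crop shows the pad (93,325 in the crop), the lever running to the big gear (368,308), and housing top corners at (262,203), (232,88) and (455,52). The two views put the pad at about (622,-153). I'll take the box yaw from those corners.

Run:
```python
from h import *
c=r.read_camera("scene")
f=lambda u,v:onz(c,(u/3.2+190,v/3.2+160),176)
A,B,D=f(262,203),f(232,88),f(455,52); print(A,B,D)
print("yaw from end edge",np.degrees(np.arctan2(*(B-A)[1::-1]))-90,"long",np.degrees(np.arctan2(*(D-B)[1::-1])))
for yaw in (np.arctan2(*(B-A)[1::-1])-np.pi/2,np.arctan2(*(D-B)[1::-1])):
    R=Ro.from_euler('z',yaw).as_matrix()
    O=(A-R@[-95,-51,0]+B-R@[-95,51,0])/2
    print("pad",O+R@[-201,-70,0],"trough",O+R@[182,0,0])
```

```text
[593.17499789 -48.34787318 176.        ] [491.72784823 -61.93936289 176.        ] [475.40154584  77.88316395 176.        ]
yaw from end edge -262.36917723332976 long 96.6599531091289
pad [ 625.90721848 -150.90963607  176.        ] trough [505.6687027  219.40333875 176.        ]
pad [ 624.27257222 -152.30996792  176.        ] trough [510.32592371 219.98717321 176.        ]
```

>>> drive_tool --plan '[[-1,[0,0,-0.5],[0,0,-8.5]],[-1,[0,0,-0.5],[0,0,-8.5]],[-1,[0,0,-0.5],[0,0,-8.5]],[-1,[0,0,0],[0,0,-8.5]],[-1,[0,0,0],[0,0,-8.5]]]' --force 20

```text
time: 0.85
tool_pos: [158.8, -681.8, 229.1]
eef_rot: [2.774, 1.474, -0.0]
contact_force: [-0.4, -0.1, 0.9]
finger_gap: 0.594
```

>>> drive_tool --plan '[[-1,[0,0,0],[0,0,-8.5]],[-1,[0,0,0],[0,0,-8.5]],[-1,[0,0,0],[0,0,-8.5]],[-1,[0,0,0],[0,0,-8.5]],[-1,[0,0,0],[0,0,0]]]'

```text
time: 1.35
tool_pos: [158.8, -681.7, 228.9]
eef_rot: [-2.226, -2.217, -0.0]
contact_force: [0.0, 0.1, -0.1]
finger_gap: 0.158
```

>>> drive_tool --plan '[[-1,[2.6,2.3,0],[0,0,0]],[-1,[3.5,3.1,0],[0,0,0]],[-1,[3.5,3.1,0],[0,0,0]],[-1,[3.5,3.1,0],[0,0,0]],[-1,[3.5,3.1,0],[0,0,0]]]'

```text
time: 1.85
tool_pos: [307.8, -515.3, 229.0]
eef_rot: [2.235, 2.207, -0.0]
contact_force: [0.6, -0.9, 0.3]
finger_gap: 0.005
```

>>> drive_tool --plan '[[-1,[3.5,3.1,0],[0,0,0]],[-1,[3.5,3.1,0],[0,0,0]],[-1,[3.5,3.1,0],[0,0,0]],[-1,[3.5,3.1,0],[0,0,0]],[-1,[3.5,3.1,0],[0,0,0]]]'

```text
time: 2.35
tool_pos: [464.2, -341.3, 229.2]
eef_rot: [2.235, 2.208, 0.0]
contact_force: [0.5, -0.1, 0.5]
finger_gap: 0.004
```

>>> drive_tool --plan '[[-1,[3.5,3.0,0],[0,0,0]],[-1,[3.5,3.0,0],[0,0,0]],[-1,[3.5,3.0,0],[0,0,0]],[-1,[3.5,3.0,0],[0,0,0]],[-1,[2.5,2.0,0],[0,0,0]]]'

```text
time: 2.85
tool_pos: [605.8, -176.6, 229.1]
eef_rot: [2.233, 2.209, 0.001]
contact_force: [-0.1, 0.1, 0.2]
finger_gap: 0.01
```

>>> drive_tool --plan '[[-1,[1.2,0.8,0],[0,0,0]],[-1,[0,0,2],[0,0,0]],[-1,[0,0,3],[0,0,0]],[-1,[0,0,2],[0,0,0]],[-1,[0,0,0],[0,0,0]]]'

```text
time: 3.35
tool_pos: [610.3, -166.8, 156.3]
eef_rot: [-2.23, -2.207, 0.003]
contact_force: [-0.1, 0.3, 1.1]
finger_gap: 0.003
```

Run:
```python
from h import *
print(r.state()["tool_pos"])
a=[]
for n,x,y,w,h in(("scene",150,130,160,160),("side",290,60,160,160)):
    c=r.read_camera(n)["color"]; a.append(cv2.resize(c[y:y+h,x:x+w,::-1],(400,400),interpolation=cv2.INTER_CUBIC))
cv2.imwrite("pics/over.png",np.hstack(a))
```

```text
[ 610.26519626 -166.84916654  156.27757041]
```

View pics/over.png

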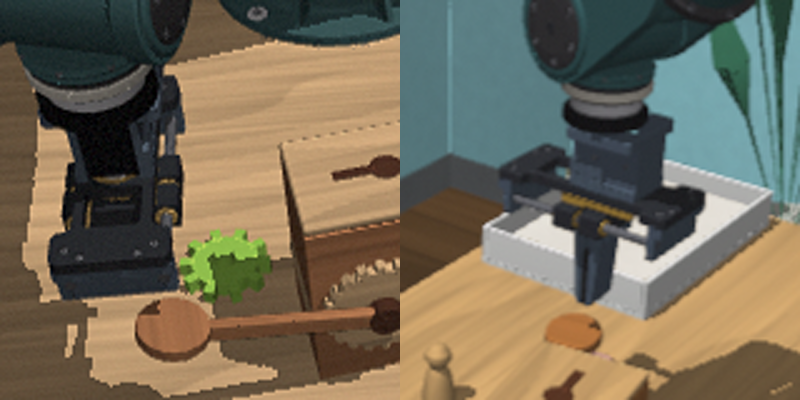

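The gripper hangs just short of the pad, above and clear of everything. It still needs about +14 mm along tool x and +13 mm along tool y.

>>> drive_tool --plan '[[-1,[1.4,1.3,0],[0,0,0]],[-1,[0,0,1.0],[0,0,0]],[-1,[0,0,1.0],[0,0,0]],[-1,[0,0,1.0],[0,0,0]],[-1,[0,0,0],[0,0,0]]]'

```text
time: 3.95
tool_pos: [624.4, -152.8, 127.2]
eef_rot: [-2.228, -2.212, 0.002]
contact_force: [0.2, 0.6, -0.1]
finger_gap: 0.004
```

>>> drive_tool --plan '[[-1,[0,0,0.6],[0,0,0]],[-1,[0,0,0.6],[0,0,0]],[-1,[0,0,0.6],[0,0,0]],[-1,[0,0,0.6],[0,0,0]],[-1,[0,0,0],[0,0,0]]]'

```text
time: 4.45
tool_pos: [624.9, -152.8, 104.0]
eef_rot: [-2.228, -2.213, 0.001]
contact_force: [-0.4, -0.9, -0.1]
finger_gap: 0.005
```

The force reads almost nothing at z = 104, so I'll check that the pad is really moving before going lower.

Run:
```python
from h import *
print(r.state()["contact_force"])
a=[]
for n,x,y,w,h in(("scene",150,160,160,160),("side",290,110,160,160)):
    c=r.read_camera(n)["color"]; a.append(cv2.resize(c[y:y+h,x:x+w,::-1],(400,400),interpolation=cv2.INTER_CUBIC))
cv2.imwrite("pics/press1.png",np.hstack(a))
```

```text
[-0.44510877 -0.9358387  -0.13471662]
```

View pics/press1.png

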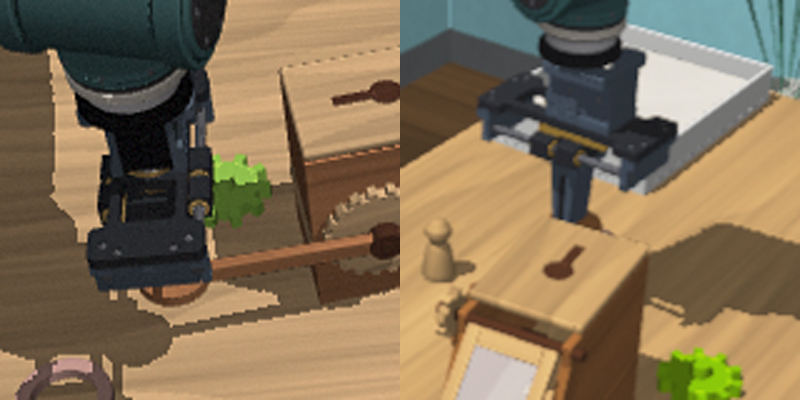

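The pad is sinking under the centred fingertips and the flap is lifting slightly, so I'll go on to the stop.

>>> drive_tool --plan '[[-1,[0,0,0.6],[0,0,0]],[-1,[0,0,0.6],[0,0,0]],[-1,[0,0,0.6],[0,0,0]],[-1,[0,0,0.6],[0,0,0]],[-1,[0,0,0.6],[0,0,0]]]'

```text
time: 5.05
tool_pos: [625.6, -152.9, 74.5]
eef_rot: [2.229, 2.213, 0.001]
contact_force: [0.8, -0.8, 5.6]
finger_gap: 0.005
```

>>> drive_tool --plan '[[-1,[0,0,0.4],[0,0,0]],[-1,[0,0,0.2],[0,0,0]],[-1,[0,0,0],[0,0,0]],[-1,[0,0,0.1],[0,0,0]],[-1,[0,0,0],[0,0,0]]]'

```text
time: 5.55
tool_pos: [625.6, -152.6, 68.4]
eef_rot: [-2.229, -2.214, -0.001]
contact_force: [-2.0, 3.1, 13.8]
finger_gap: 0.006
```

13.8 N at z = 68 means it is on the stop. I'll hold while the cylinder rolls, then look.

>>> drive_tool --plan '[[-1,[0,0,0],[0,0,0]],[-1,[0,0,0],[0,0,0]],[-1,[0,0,0],[0,0,0]],[-1,[0,0,0],[0,0,0]],[-1,[0,0,0],[0,0,0]]]'

```text
time: 6.05
tool_pos: [625.6, -152.6, 68.4]
eef_rot: [-2.229, -2.214, -0.001]
contact_force: [-0.7, 2.6, 11.7]
finger_gap: 0.006
```

>>> drive_tool --plan '[[-1,[0,0,0],[0,0,0]],[-1,[0,0,0],[0,0,0]],[-1,[0,0,0],[0,0,0]],[-1,[0,0,0],[0,0,0]],[-1,[0,0,0],[0,0,0]]]'

```text
time: 6.55
tool_pos: [625.6, -152.6, 68.5]
eef_rot: [-2.229, -2.214, -0.001]
contact_force: [-0.9, 1.9, 11.7]
finger_gap: 0.004
```

```bash
cat > look.py <<'E'
from h import *
import sys
print(r.state()["time"],r.state()["contact_force"])
a=[]
for n,x,y,w,h in(("scene",150,150,300,200),("side",230,160,200,200)):
    C=r.read_camera(n); c=C["color"]; a.append(cv2.resize(c[y:y+h,x:x+w,::-1],(400 if n=="side" else 400*w//h if 0 else 400,400 if n=="side" else 267),interpolation=cv2.INTER_CUBIC))
    hsv=cv2.cvtColor(c,cv2.COLOR_RGB2HSV); m=((hsv[...,0]>=21)&(hsv[...,0]<=32)&(hsv[...,1]>170)&(hsv[...,2]>100)).astype('uint8')
    k,l,st,ce=cv2.connectedComponentsWithStats(m)
    for i in range(1,k):
        if st[i,4]>25: print(n,st[i],ce[i].round(1),onz(C,ce[i],33).round(0))
a[0]=cv2.copyMakeBorder(a[0],0,133,0,0,cv2.BORDER_CONSTANT)
cv2.imwrite(f"pics/{sys.argv[1]}.png",np.hstack(a))
E
python3 look.py hold
```

```text
6.55 [-0.91039999  1.92423963 11.73746258]
side [  68  300   37   46 1040] [ 85.7 320.7] [851. 462.  33.]
side [285 313  39  25 418] [304.  323.9] [505. 203.  33.]
```

View pics/hold.png

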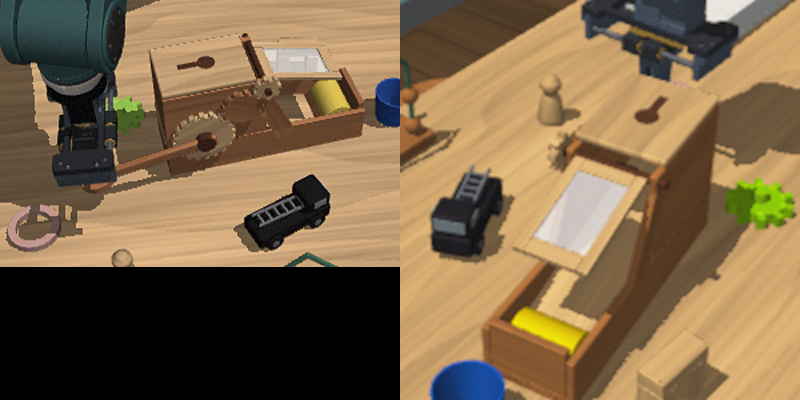

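The cylinder lies in the trough at the far end, and the flap is fully up. Now I'll ease the lever up at about 20–25 mm/s.

>>> drive_tool --plan '[[-1,[0,0,-0.1],[0,0,0]],[-1,[0,0,-0.2],[0,0,0]],[-1,[0,0,-0.2],[0,0,0]],[-1,[0,0,-0.2],[0,0,0]],[-1,[0,0,-0.2],[0,0,0]]]'

```text
time: 7.15
tool_pos: [625.5, -153.1, 77.2]
eef_rot: [2.229, 2.214, 0.0]
contact_force: [2.7, -1.6, 4.0]
finger_gap: 0.008
```

>>> drive_tool --plan '[[-1,[0,0,-0.2],[0,0,0]],[-1,[0,0,-0.2],[0,0,0]],[-1,[0,0,-0.2],[0,0,0]],[-1,[0,0,-0.2],[0,0,0]],[-1,[0,0,-0.2],[0,0,0]]]'

```text
time: 7.65
tool_pos: [625.3, -153.0, 87.1]
eef_rot: [-2.229, -2.214, 0.0]
contact_force: [1.4, -2.8, 3.3]
finger_gap: 0.006
```

>>> drive_tool --plan '[[-1,[0,0,-0.2],[0,0,0]],[-1,[0,0,-0.2],[0,0,0]],[-1,[0,0,-0.2],[0,0,0]],[-1,[0,0,-0.2],[0,0,0]],[-1,[0,0,-0.2],[0,0,0]]]'

```text
time: 8.15
tool_pos: [625.1, -152.7, 96.9]
eef_rot: [-2.229, -2.213, 0.0]
contact_force: [1.9, 1.8, 2.1]
finger_gap: 0.002
```

>>> drive_tool --plan '[[-1,[0,0,-0.2],[0,0,0]],[-1,[0,0,-0.2],[0,0,0]],[-1,[0,0,-0.2],[0,0,0]],[-1,[0,0,-0.2],[0,0,0]],[-1,[0,0,-0.2],[0,0,0]]]'

```text
time: 8.65
tool_pos: [625.1, -152.9, 107.0]
eef_rot: [-2.229, -2.214, 0.0]
contact_force: [-1.2, 2.0, 2.1]
finger_gap: 0.005
```

>>> drive_tool --plan '[[-1,[0,0,-0.2],[0,0,0]],[-1,[0,0,-0.2],[0,0,0]],[-1,[0,0,-0.2],[0,0,0]],[-1,[0,0,-0.2],[0,0,0]],[-1,[0,0,-0.2],[0,0,0]]]'

```text
time: 9.15
tool_pos: [625.4, -152.9, 117.1]
eef_rot: [2.229, 2.214, 0.0]
contact_force: [-0.7, 1.6, 1.7]
finger_gap: 0.004
```

>>> drive_tool --plan '[[-1,[0,0,-0.2],[0,0,0]],[-1,[0,0,-0.2],[0,0,0]],[-1,[0,0,-0.2],[0,0,0]],[-1,[0,0,-0.2],[0,0,0]],[-1,[0,0,-0.2],[0,0,0]]]'

```text
time: 9.65
tool_pos: [625.4, -153.0, 127.1]
eef_rot: [-2.229, -2.214, 0.0]
contact_force: [-0.3, 1.6, 2.5]
finger_gap: 0.008
```

>>> drive_tool --plan '[[-1,[0,0,-0.2],[0,0,0]],[-1,[0,0,-0.2],[0,0,0]],[-1,[0,0,-0.2],[0,0,0]],[-1,[0,0,-0.2],[0,0,0]],[-1,[0,0,-0.2],[0,0,0]]]'

```text
time: 10.15
tool_pos: [625.4, -153.0, 137.1]
eef_rot: [2.229, 2.214, -0.0]
contact_force: [0.2, 0.1, -0.2]
finger_gap: 0.007
```

>>> drive_tool --plan '[[-1,[0,0,-2],[0,0,0]],[-1,[0,0,-2.5],[0,0,0]],[-1,[0,0,-2.5],[0,0,0]],[-1,[-3,0,-2],[0,0,0]],[-1,[-4,0,0],[0,0,0]]]'

```text
time: 10.65
tool_pos: [626.4, -223.2, 230.4]
eef_rot: [2.224, 2.213, 0.003]
contact_force: [1.3, -0.2, -0.4]
finger_gap: 0.007
```

>>> drive_tool --plan '[[-1,[-4,0,0],[0,0,0]],[-1,[-4,0,0],[0,0,0]],[-1,[-4,0,0],[0,0,0]],[-1,[-2,0,0],[0,0,0]],[-1,[0,0,0],[0,0,0]]]'

```text
time: 11.15
tool_pos: [623.6, -365.0, 226.7]
eef_rot: [2.231, 2.211, -0.0]
contact_force: [-1.0, 0.1, -0.3]
finger_gap: 0.007
```

```bash
python3 look.py end; python3 -c "
from h import *
for n in('scene','side'):
    a=cv2.imread(f'pics/{n}0.png').astype(int); b=r.read_camera(n)['color'][:,:,::-1]
    m=(abs(a-b).max(2)>40).astype('uint8'); k,l,st,ce=cv2.connectedComponentsWithStats(m)
    print(n,[list(s) for s in st[1:] if s[4]>25])"
```

```text
11.15 [-1.02053397  0.10589158 -0.30791638]
side [  68  300   37   46 1038] [ 85.6 320.7] [851. 462.  33.]
side [285 313  39  25 418] [304.  323.9] [505. 203.  33.]
scene [[np.int32(41), np.int32(0), np.int32(25), np.int32(10), np.int32(149)], [np.int32(0), np.int32(0), np.int32(207), np.int32(329), np.int32(17123)], [np.int32(218), np.int32(0), np.int32(27), np.int32(34), np.int32(467)], [np.int32(328), np.int32(0), np.int32(52), np.int32(62), np.int32(1204)], [np.int32(297), np.int32(17), np.int32(29), np.int32(7), np.int32(36)], [np.int32(260), np.int32(50), np.int32(49), np.int32(13), np.int32(222)], [np.int32(314), np.int32(53), np.int32(23), np.int32(27), np.int32(368)], [np.int32(0), np.int32(75), np.int32(7), np.int32(16), np.int32(47)], [np.int32(27), np.int32(82), np.int32(13), np.int32(23), np.int32(86)], [np.int32(212), np.int32(85), np.int32(32), np.int32(10), np.int32(173)], [np.int32(180), np.int32(93), np.int32(18), np.int32(24), np.int32(186)], [np.int32(90), np.int32(96), np.int32(35), np.int32(32), np.int32(351)], [np.int32(0), np.int32(106), np.int32(5), np.int32(
[... 1395 characters left out ...]
0), np.int32(49), np.int32(334)], [np.int32(523), np.int32(228), np.int32(20), np.int32(6), np.int32(26)], [np.int32(589), np.int32(230), np.int32(12), np.int32(34), np.int32(66)], [np.int32(635), np.int32(240), np.int32(5), np.int32(35), np.int32(55)], [np.int32(497), np.int32(267), np.int32(89), np.int32(87), np.int32(4034)], [np.int32(588), np.int32(284), np.int32(52), np.int32(58), np.int32(725)], [np.int32(285), np.int32(313), np.int32(39), np.int32(24), np.int32(421)], [np.int32(540), np.int32(390), np.int32(17), np.int32(23), np.int32(68)], [np.int32(531), np.int32(395), np.int32(9), np.int32(10), np.int32(44)], [np.int32(564), np.int32(420), np.int32(25), np.int32(16), np.int32(92)]]
```

View pics/end.png

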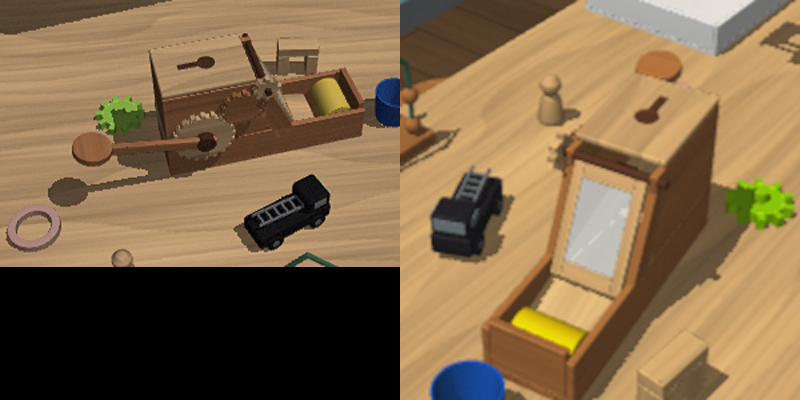

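The lever is back up, the flap is shut, and the cylinder is at rest in the trough at the same pixel as before. The only scene differences are the arm, its shadow and the cylinder. I'm handing it in.

```bash
python3 -c "
from rig import r
print(r.sign_off())"
```

```text
the job is handed in; nothing more can be done
None
```

The job is handed in, at about 11 s on the robot's clock of the 35 s allowed. No verdict was reported.

**What I did:** I pressed the lever pad down to its stop with closed fingertips, which read 12–14 N there. I held it for about a second while the flap opened and the cylinder rolled into the trough. Then I let the lever up at about 20 mm/s over roughly 3 s, against the 100 mm/s slam limit, and moved clear.

**Last checks:**
- **Flap and lever:** the final pictures show the flap shut and the lever up. Comparing them with the start pictures, neither had changed.
- **Cylinder:** it lay still in the trough, at the same pixel (304, 324) in the side view before and after the lever came up.
- **Other toys:** I found no shift in any of them in the same comparison.
- **Robot:** it was touching nothing; the force reading was only noise, about 1 N.

**Didn't quite agree:**
- **Cylinder position:** the side view alone put it about 17 mm towards the housing from the trough centre I worked out. That is just inside the 20 mm limit. I put it down to seeing only the upper part of the cylinder, and did not confirm it with a second view.
- **Force on the way down:** it read near zero partway through the press, so I confirmed by picture that the pad was moving.
- **Stop height:** the stop read 68 mm instead of 65 mm, and contact on the way up lasted to about 127 mm instead of 124 mm, so there was a steady offset of about 3 mm.

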